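# Change the intake filter of a stage hazer

## Robot

A 6-joint arm with a two-finger parallel gripper is mounted at the origin on the work surface. World frame = base frame: x ahead of the robot, y to its left, z up, the work surface at z = 0. Lengths are in mm, angles in rad, forces in N, time in s.
With the tool pointing down it reaches from about 250 to 775 mm from the base axis. Payload 8.9 kg.
Tool frame: the origin (TCP) lies midway between the tips of the shut fingers; the grasp point (between the pads) lies 19 mm behind it (arm.pinch_z is the distance from the TCP to the grasp point, in mm); x points along the fingers, z is the direction in which the jaws open and shut, and the axes are right-handed (so a half turn about x gives the same grasp; the last joint's range is limited). The gripper opens to 85 mm and grips with 20 to 120 N. Pads are 22 mm wide; open, the fingers measure 114 mm over their backs; the gripper's body (76 mm by 85 mm) begins 54 mm behind the grasp point. The pads swing forward as they close: fully open they stand 13 mm farther back than shut.
Start: joints at [1.139, 0.291, -0.153, 1.127, 0, 1.431], TCP at [151.527, 502.656, 205.905] pointing down, gripper open.
Joint ranges: [-2.52, 2.52], [-0.91, 1.74], [-1.3, 1.37], [-1.96, 2.02], [-1.52, 1.47], [-3.14, 3.14]. Speed limits (rad/s): [2.22, 2.22, 2.79, 3.14, 3.14, 3.14].

## Interface

Orientations are given as a unit quaternion [w, x, y, z].
In Python, from station import arm gives the robot as it stands.
- The arm moves only by the shell command python3 -m jog 'ROWS'. ROWS is a JSON object of lists of equal length, an entry for each row: "translation": the shift along the world's x, y, z in m, a list of three; "dr": the turn, a rotation vector about the world's x, y, z in units of 8 degrees (1.0 is 8 degrees), a list of three; "claw": the finger opening in m, from 0 to 0.0854. A call has 1 to 12 rows; each row is the pose to reach, as a shift and turn from the pose measured when the call began; what a row does not reach only later rows make up. A row lasts 1/8 s, in which the tool goes at most 62.5 mm and 10.7 degrees, less where a joint would pass 70% of its speed; a pose out of reach is approached as far as the arm can. A call with a gripper value outside its range is refused whole. The fingers move at their own pace and stop on an object; the grip force is fixed at half the most. Time passes only in rows, so rows that repeat a pose let the fingers close. It gives the time, the measured TCP pose, the force and the opening at its end, in the units of the state.
- arm.get_state(): the state, without advancing time (a new reading comes with each control period).
- arm.capture(name): name is "side" or "top"; returns a dict with "pixels" (420x560x3 uint8, red, green, blue), "depth" (420x560 float32, mm along the optical axis (not along the pixel's ray), 0 where there is no reading), "fx", "fy", "cx", "cy" (pixels), "rvec" (rotation vector, rad) and "tvec" (3), from world to camera coordinates, as OpenCV has them. Camera axes: x right, y down, z forward; pixel columns grow to the right and rows downward; lengths in mm; the calibration is good to about 2 mm. A picture is of the moment at which its call begins.
- arm.finish_job(): hands the job in, once; it reports no verdict.
The state is a dict: "time_s": time; "qpos": joint angles; "joint_velocities": joint speeds; "tau": joint torques, N m; "tcp_pos": TCP position; "ee_rot": TCP orientation; "force": force on the tool from outside, world axes, zero at the start; "moment": the same for the moment, N m; "finger_gap": finger opening in mm.
Only numpy, scipy, OpenCV 4.12 (cv2) and the standard library are available. Lean on these libraries where they do the work, as an engineer would, in place of code of your own. Each camera call takes 0.05 s, during which the arm holds its last target. There are 200 camera calls.

## Task

Change the hazer's intake filter. Shut the gas valve fully, draw the used filter out from under the sprung clip and lay it flat in the steel tray, then slide the spare of the same size fully home under the clip, letting the filter's own edge lift the clip (never touch the clip with the gripper), and turn the gas fully on again only when it is in. Leave everything else where it lies.

Things in the scene. Friction and masses are not known exactly. Their poses are not given: they have to be found in the camera images.
- hazer: The hazer: fixed black sheet-metal machine, 460 mm (x) by 200 mm (y), flat deck 160 mm above the table, filter bay at the end nearer the robot, brass filler cap and carrying handle (57 mm above the deck) on the far end. Origin: centre of its footprint, on the table; x away from the robot.
- bay (a point): Where a filter's centre point lies when fully home on the hazer's deck (5 mm above the deck). x is the way a filter slides in, z up. A 6 mm stop meets the leading edge 80 mm beyond the point. Side guides 8 mm high, 106 mm apart, stand 30 to 80 mm beyond it, mouths flared from 11 mm. Set a filter on the deck with its centre 65 to 75 mm short of this point: it is then clear of clip and guides.
- clip (a joint): Sprung steel bar clip, 76 mm wide, hinged behind the stop. 0: down, nose 2 mm over the empty deck; about 0.12 rad: resting on a filter; grows as it lifts. The nose lies 60 mm beyond the bay point; its upturned lip rises to 16 mm above the deck, 33 mm beyond the bay point, so a filter slid along the deck lifts it. Pushing in takes 5 to 10 N, drawing out about 4 N.
- clip_lip (a point): Front edge of the clip's upturned lip, in the middle of its width; not to be touched by the gripper.
- old_filter_mid (a point): The used filter, at the start in the hazer's bay under the clip, 130 to 240 g: 160 x 100 x 10 mm panel, aluminium frame, pleated media. Point: its centre, 5 mm above the underside. x runs along its length to the rounded leading edge, 80 mm away; z up. A black upright grip rib crosses it 55 mm from the point towards -x: 10 mm thick (x), 56 mm wide (y), top 39 mm above the point.
- new_filter_mid (a point): The spare filter of the same size, lying on the table rib up, 130 to 210 g: 160 x 100 x 10 mm panel, aluminium frame, pleated media. Point: its centre, 5 mm above the underside. x runs along its length to the rounded leading edge, 80 mm away; z up. A black upright grip rib crosses it 55 mm from the point towards -x: 10 mm thick (x), 56 mm wide (y), top 39 mm above the point.
- small_filter_mid (a point): A smaller filter for another machine, lying on the table; leave it alone: 120 x 70 x 10 mm panel, aluminium frame, pleated media. Point: its centre, 5 mm above the underside. x runs along its length to the rounded leading edge, 60 mm away; z up. A black upright grip rib crosses it 35 mm from the point towards -x: 10 mm thick (x), 40 mm wide (y), top 39 mm above the point.
- valve (a joint): Quarter-turn ball valve in the gas line: angle of its lever about the upright stem. 0 rad: shut, lever across the line; 1.57 rad: fully open, lever along the line; stops at both. Seen from above the lever turns clockwise to open. It stays where it is left; turning it takes about 2 N at the lever's end.
- valve_pivot (a point): The brass ball valve on its bracket, fixed to the table. Point: on the stem's axis, at the lever's mid height (60 mm above the table). Its -x runs along the line towards the open lever, its -y is where the shut lever points. The valve body and line below reach 45 mm high.
- lever_end (a point): Outer end of the valve's lever, 105 mm from the stem's axis, at mid height; it moves with the lever. The black sleeve, 18 mm wide and 12 mm high, covers the lever from 35 to 105 mm from the axis.
- tray_in (a point): Shallow steel tray fixed to the table, inside 210 mm (x) by 170 mm (y), rim 15 mm high, 3 mm thick. Point: centre of the inner floor, 3 mm above the table; x along the long side.
- tape: Roll of black tape, 92 mm across and 48 mm high, bystander. Origin: centre of its underside.
- wrench: Steel wrench 180 mm long lying on the table, bystander.
- brush: Brush 200 mm long lying on the table, bystander.
- torch: Black torch 145 mm long, 40 mm across, lying along its x, bystander.
- fluid: White fluid bottle 110 mm across, 230 mm high, standing, bystander. Origin: centre of its underside.
- radio: Black two-way radio, 130 x 58 x 34 mm, lying along its x, bystander.
There are look-alikes about, which are no part of the job. Leave any purple look-alike of the part that bears new_filter_mid alone.

How it is judged:
By the outcome, as a careful person would: the job done as asked, in the order asked, and still so for the second after the job is handed in, with the robot touching nothing.
It also fails if it takes over 72 s, if anything falls off the work surface, if the arm or the gripper's body presses on something with over 40 N, if the wrist force passes 120 N, or if a joint passes its speed limit or range.

## Working session

There is one attempt and no reset: what is moved stays moved. The work goes in short steps, Python scripts to look and compute and a shell command to move; the robot and the scene stay as the last step left them, time stands still between calls to the robot, and variables do not carry over. Pictures are saved under pics/ and viewed, about 8 in all and at most 12, crops included, and the job is handed in when it is done.

```bash
mkdir -p pics; cat > h.py <<'E'
import numpy as np,cv2
from station import arm
def cap(n,f=None):
    c=arm.capture(n); np.savez('last_%s.npz'%n,**c)
    if f: cv2.imwrite('pics/'+f,cv2.cvtColor(c['pixels'],cv2.COLOR_RGB2BGR))
    return c
def load(n): return np.load('last_%s.npz'%n)
def cloud(c):
    R=cv2.Rodrigues(c['rvec'])[0]; d=c['depth']; v,u=np.indices(d.shape)
    p=np.stack([(u-c['cx'])/c['fx']*d,(v-c['cy'])/c['fy']*d,d],-1)
    return (p-np.ravel(c['tvec']))@R
def onz(c,u,v,z):
    R=cv2.Rodrigues(c['rvec'])[0]; t=np.ravel(c['tvec'])
    o=-R.T@t; r=R.T@np.array([(u-c['cx'])/c['fx'],(v-c['cy'])/c['fy'],1]); return o+r*(z-o[2])/r[2]
E
python3 - <<'E'
from h import *
for n in ('top','side'):
    c=cap(n,n+'0.png'); R=cv2.Rodrigues(c['rvec'])[0]; print(n,-R.T@np.ravel(c['tvec']),R.round(2).tolist(),c['fx'])
print(arm.get_state())
E
```

```text
top [ 373.2822759   -11.37228205 1783.59979811] [[0.02, -1.0, -0.0], [-1.0, -0.02, -0.09], [0.09, 0.0, -1.0]] 539.179031858445
side [ 250.12577873 -992.59021649  938.82854284] [[0.96, -0.29, -0.02], [-0.19, -0.6, -0.78], [0.21, 0.75, -0.63]] 382.0736082662127
{'time_s': 0.1, 'qpos': array([ 1.13868373e+00,  2.91210621e-01, -1.54064314e-01,  1.12669574e+00,
        2.23172884e-05,  1.43152739e+00]), 'joint_velocities': array([ 0.00059809, -0.00179006,  0.00031567,  0.00025672, -0.00033133,
       -0.00030249]), 'tau': array([ 1.47799758e-03, -5.37975204e+01,  3.31918359e+01,  9.33137024e-03,
       -1.84914170e-04,  2.74643583e-05]), 'tcp_pos': array([151.34755077, 502.26573349, 205.39164644]), 'ee_rot': array([ 0.56723102, -0.42189208,  0.56796744,  0.42150804]), 'force': array([-0.05416476,  0.06039843,  0.71702139]), 'moment': array([ 0.00525103,  0.00206232, -0.03007377]), 'finger_gap': 85.18351502520747}
```

View pics/top0.png

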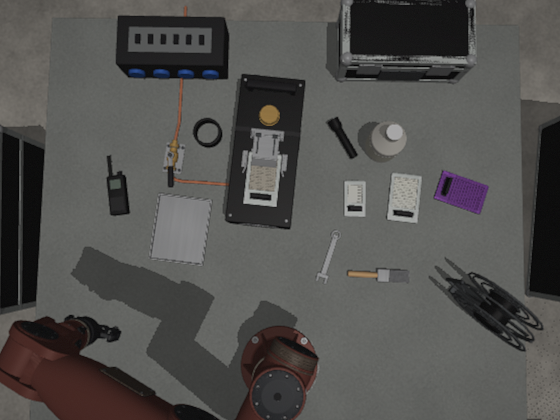

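View pics/side0.png

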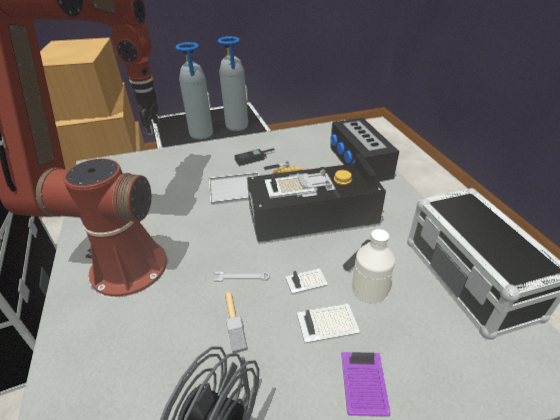

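Top view: up is +x, left is +y. The hazer is at about (265,150), old filter (263,180), tray (181,229), valve (173,155) with its lever (171,177) along the line, so open. Small filter is at (354,198), spare (404,197), purple look-alike (461,191). I'll enlarge these.

```bash
python3 - <<'E'
from h import *
c=load('top'); im=cv2.cvtColor(c['pixels'],cv2.COLOR_RGB2BGR)
def cr(u0,v0,w,h,s): return cv2.resize(im[v0:v0+h,u0:u0+w],None,fx=s,fy=s,interpolation=cv2.INTER_CUBIC)
a=cr(145,125,165,120,4.8); cv2.imwrite('pics/c1.png',a)
b=cr(225,120,80,80,5); d=cr(380,165,80,80,5); cv2.imwrite('pics/c2.png',np.hstack([b,d]))
P=cloud(c)
for u,v in [(404,185),(404,200),(403,213),(263,195),(263,180),(171,180),(181,229),(205,120),(240,200)]: print(u,v,P[v,u].round(1))
E
```

```text
404 185 [ 588.4 -405.5    7.3]
404 200 [ 538.4 -405.3    7.7]
403 213 [ 492.8 -393.9   44.1]
263 195 [528.4  53.4 198.9]
263 180 [577.3  55.7 164.6]
171 180 [585.2 355.8  61.9]
181 229 [430.4 330.9  -3.4]
205 120 [786.  254.1  50.5]
240 200 [516.1 124.5 156.6]
```

View pics/c1.png

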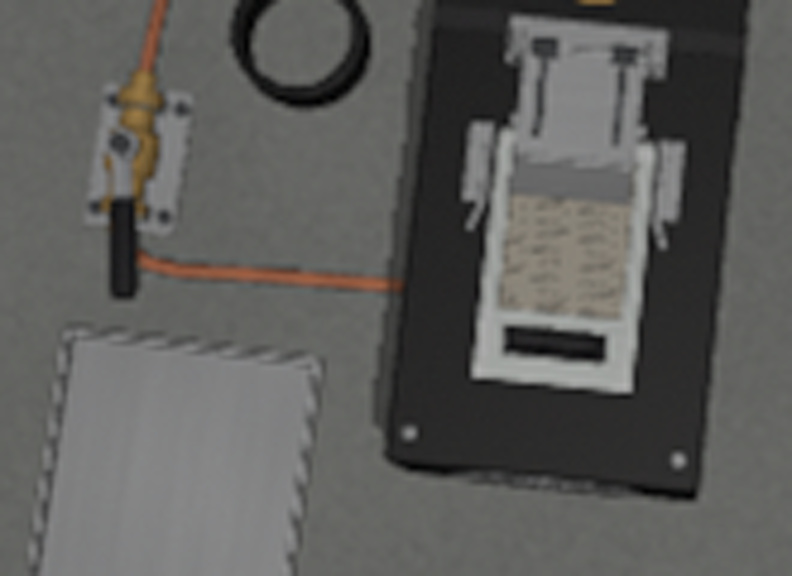

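View pics/c2.png

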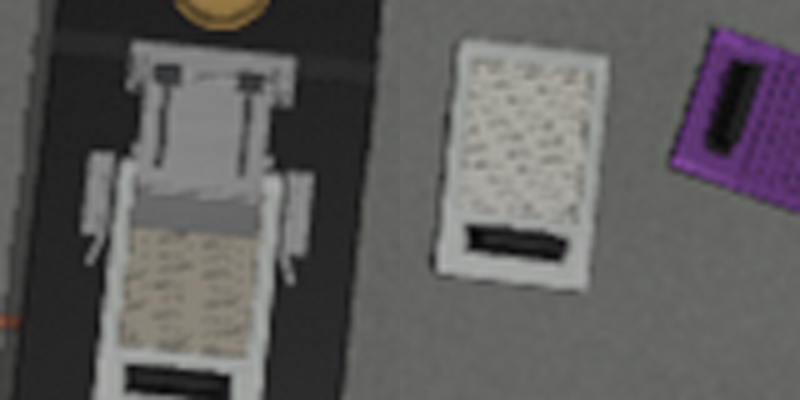

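Crops show the valve stem at crop 1 (122,143) with the sleeve end at (123,297). The old filter's near corners are (472,378) and (632,392), with the rib at (505–607, 325–362). Crop 2 gives the spare's corners as (460,40), (610,57), (588,290) and (435,272). Next I convert these to world positions.

```bash
cat >> h.py <<'E'
from scipy.spatial.transform import Rotation as Ro
def pose():
    s=arm.get_state(); q=s['ee_rot']; return s,Ro.from_quat([q[1],q[2],q[3],q[0]])
def go(x,y,z,yaw):
    "shift (m) and dr to TCP x,y,z pointing down, jaw axis along yaw deg (mod 180)"
    s,R=pose(); best=None
    for k in (0,180):
        a=np.radians(yaw+k); X=np.array([0,0,-1.]); Z=np.array([np.cos(a),np.sin(a),0]); Y=np.cross(Z,X)
        rv=(Ro.from_matrix(np.stack([X,Y,Z],1))*R.inv()).as_rotvec()
        if best is None or np.linalg.norm(rv)<np.linalg.norm(best): best=rv
    print('shift',((np.array([x,y,z])-s['tcp_pos'])/1000).round(4).tolist(),'dr',(np.degrees(best)/8).round(2).tolist(),'q6 %.2f'%s['qpos'][5])
E
python3 - <<'E'
from h import *
c=load('top')
def w(p,z,o,s,sx=0): return onz(c,o[0]+(p[0]-sx+.5)/s-.5,o[1]+(p[1]+.5)/s-.5,z)
A=lambda p,z:w(p,z,(145,125),4.8)
B=lambda p,z:w(p,z,(380,165),5,400)
an=lambda d:np.degrees(np.arctan2(d[1],d[0])).round(1)
print('stem',A((122,143),66),'end',A((123,297),66), 'dir',an(A((122,143),66)-A((123,297),66)))
print('bracket dir',an(A((147,88),3)-A((132,230),3)), 'tube',an(A((160,0),40)-A((142,80),40)))
r=[A(p,204) for p in [(505,325),(607,335),(605,362),(505,352)]]; print('old rib',np.mean(r,0),an(r[0]-r[1])-90)
o=[A(p,170) for p in [(472,378),(632,392),(655,145),(500,130)]]; print('old back',(o[0]+o[1])/2,'dir',an(o[3]-o[0]),an(o[2]-o[1]),an(o[0]-o[1])-90)
hz=[A(p,160) for p in [(388,462),(698,497),(748,0),(437,0)]]; print('hazer near',(hz[0]+hz[1])/2,an(hz[2]-hz[1]),an(hz[3]-hz[0]))
n=[B(p,10) for p in [(460,40),(610,57),(588,290),(435,272)]]; print('new',np.mean(n,0),an(n[0]-n[3]),an(n[1]-n[2]),an(n[0]-n[1])-90,an(n[3]-n[2])-90)
r=[B(p,44) for p in [(468,225),(568,238),(568,262),(468,250)]]; print('new rib',np.mean(r,0),an(r[0]-r[1])-90)
C=lambda u,v:onz(c,u,v,18)
t=[C(*p) for p in [(159,194),(212,199),(204,265),(150,261)]]; print('tray',np.mean(t,0),an(t[0]-t[3]),an(t[1]-t[2]),an(t[0]-t[1])-90)
P=cloud(c); g=cv2.cvtColor(c['pixels'],cv2.COLOR_RGB2GRAY)
# spare rib / old rib via cloud height
for nm,b,z0,z1 in [('new',(385,175,425,225),30,60),('old',(245,185,280,205),185,215),('tray?',(150,190,215,268),8,30)]:
    q=P[b[1]:b[3],b[0]:b[2]].reshape(-1,3); q=q[(q[:,2]>z0)&(q[:,2]<z1)]; print(nm,len(q),np.median(q,0).round(1),q.min(0).round(),q.max(0).round())
q=P[165:185,160:180].reshape(-1,3); q=q[(q[:,2]>52)]; print('lever',q.mean(0),q.min(0),q.max(0))
s,R=pose(); print(R.as_matrix().round(2))
print(P[300,300:340:8].round(1),P[330,120])
go(655,385,200,0)
E
```

```text
stem [667.72497639 361.0234024   66.        ] end [563.77420863 356.6796113   66.        ] dir 2.4
bracket dir -4.0 tube -10.6
old rib [524.30382759  60.95437665 204.        ] -4.700000000000003
old back [501.44326819  64.16408819 170.        ] dir -5.1 -4.3 -4.0
hazer near [442.6855431   69.07873755 160.        ] -4.8 -4.5
new [ 546.62504553 -405.6838667    10.        ] -6.1 -5.6 -5.599999999999994 -5.799999999999997
new rib [ 491.66039601 -394.58797311   44.        ] -6.5
tray [427.91027172 325.85859963  18.        ] -5.5 -5.3 -4.400000000000006
new 61 [ 492.4 -399.6   41.7] [ 486. -427.   31.] [ 499. -373.   54.]
old 74 [524.9  62.2 202. ] [519.  35. 186.] [531.  89. 213.]
tray? 596 [430.3 334.4  11.8] [304. 220.   8.] [559. 427.  29.]
lever [598.01535541 351.22309785  93.28870235] [373.2822759  -11.37228205  54.75162876] [ 634.41672964  368.17928892 1783.59979811]
[[-0.   -0.96  0.29]
 [-0.    0.29  0.96]
 [-1.    0.   -0.  ]]
[[ 205.5  -66.3    3.3]
 [ 205.6  -92.6   -0.6]
 [ 206.4 -118.5    4. ]
 [ 206.  -145.2   -5.2]
 [ 206.8 -171.1   -1. ]] [ 99.39135516 516.48659716   3.74001834]
shift [0.5037, -0.1173, -0.0054] dr [0.0, -0.01, -9.15] q6 1.43
```

```bash
python3 -m jog '{"translation":[[0.037,-0.01,0],[0.075,-0.02,0],[0.11,-0.03,0],[0.15,-0.04,0],[0.19,-0.05,0],[0.23,-0.06,0],[0.27,-0.07,0],[0.32,-0.08,0],[0.36,-0.09,-0.02],[0.40,-0.10,-0.04],[0.437,-0.102,-0.055],[0.437,-0.102,-0.055]],"dr":[[0,0,-0.9],[0,0,-1.8],[0,0,-2.7],[0,0,-3.6],[0,0,-4.5],[0,0,-5.4],[0,0,-6.3],[0,0,-7.2],[0,0,-8.1],[0,0,-9.0],[0,0,-9.77],[0,0,-9.77]],"claw":[0,0,0,0,0,0,0,0,0,0,0,0]}'
python3 -c "
from h import *
go(588,394,52,-5)
import numpy as np
for f,d in [(182,24),(195,22),(210,24),(225,24),(240,24),(255,22),(265,20),(270,20)]:
    a=np.radians(f); print(f,(np.array([667.7,361])+75*np.array([np.cos(a),np.sin(a)])+d*np.array([np.sin(a),-np.cos(a)])-[588,394]).round(0))
"
```

```text
time_s: 1.6
tcp_pos: [589.6, 398.7, 147.3]
ee_rot: [0.705, 0.031, 0.708, -0.032]
force: [-1.3, -0.6, -0.4]
finger_gap: 0.3
shift [-0.0016, -0.0047, -0.0953] dr [0.01, -0.03, 0.02] q6 2.15
182 [  4. -12.]
195 [  2. -31.]
210 [  3. -50.]
225 [ 10. -69.]
240 [ 21. -86.]
255 [  39. -100.]
265 [  53. -106.]
270 [  60. -108.]
```

```bash
python3 -m jog '{"translation":[[-0.001,-0.003,-0.04],[-0.001,-0.003,-0.08],[-0.001,-0.003,-0.095],[-0.001,-0.003,-0.095],[0.002,-0.017,-0.095],[0.001,-0.036,-0.095],[0.002,-0.055,-0.095],[0.005,-0.065,-0.095],[0.009,-0.074,-0.095],[0.014,-0.083,-0.095],[0.02,-0.091,-0.095],[0.02,-0.091,-0.095]],"dr":[[0,0,0],[0,0,0],[0,0,0],[0,0,0],[0,0,0],[0,0,0],[0,0,0],[0,0,0],[0,0,0],[0,0,0],[0,0,0],[0,0,0]],"claw":[0,0,0,0,0,0,0,0,0,0,0,0]}'
python3 -c "
from h import *
go(588,394,52,-5)"
```

```text
time_s: 3.1
tcp_pos: [610.2, 307.1, 52.2]
ee_rot: [0.705, 0.031, 0.708, -0.033]
force: [-0.8, -0.6, 0.2]
finger_gap: 0.2
shift [-0.0222, 0.0869, -0.0002] dr [0.01, -0.03, 0.02] q6 2.02
```

```bash
python3 -m jog '{"translation":[[0.008,-0.007,0],[0.016,-0.013,0],[0.024,-0.017,0],[0.031,-0.019,0],[0.035,-0.02,0],[0.038,-0.021,0],[0.038,-0.021,0]],"dr":[[0,0,0],[0,0,0],[0,0,0],[0,0,0],[0,0,0],[0,0,0],[0,0,0]],"claw":[0,0,0,0,0,0,0]}'
python3 - <<'E'
from h import *
c=cap('top'); im=cv2.cvtColor(c['pixels'],cv2.COLOR_RGB2BGR)
cv2.imwrite('pics/v1.png',cv2.resize(im[120:220,140:260],None,fx=5,fy=5,interpolation=cv2.INTER_CUBIC))
E
```

```text
time_s: 3.98
tcp_pos: [648.2, 286.2, 52.1]
ee_rot: [0.705, 0.031, 0.708, -0.033]
force: [-0.7, 0.1, 0.4]
finger_gap: -0.2
```

View pics/v1.png

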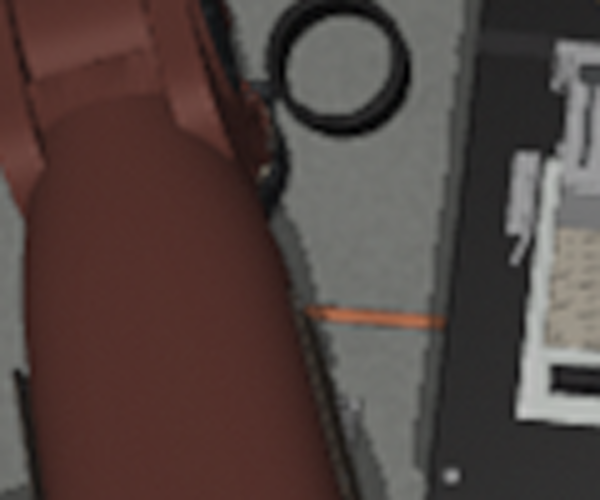

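The arm hides the valve, and the force shows no stop reached yet. I'll push on gently.

```bash
python3 -m jog '{"translation":[[0.003,0,0],[0.006,0,0],[0.008,0,0],[0.008,0,0]],"dr":[[0,0,0],[0,0,0],[0,0,0],[0,0,0]],"claw":[0,0,0,0]}'
python3 - <<'E'
from h import *
c=cap('side'); im=cv2.cvtColor(c['pixels'],cv2.COLOR_RGB2BGR)
cv2.imwrite('pics/v2.png',cv2.resize(im[120:220,200:340],None,fx=5,fy=5,interpolation=cv2.INTER_CUBIC))
E
```

```text
time_s: 4.53
tcp_pos: [656.2, 286.2, 52.1]
ee_rot: [0.705, 0.031, 0.708, -0.033]
force: [-0.5, -0.7, 0.1]
finger_gap: -0.3
```

View pics/v2.png

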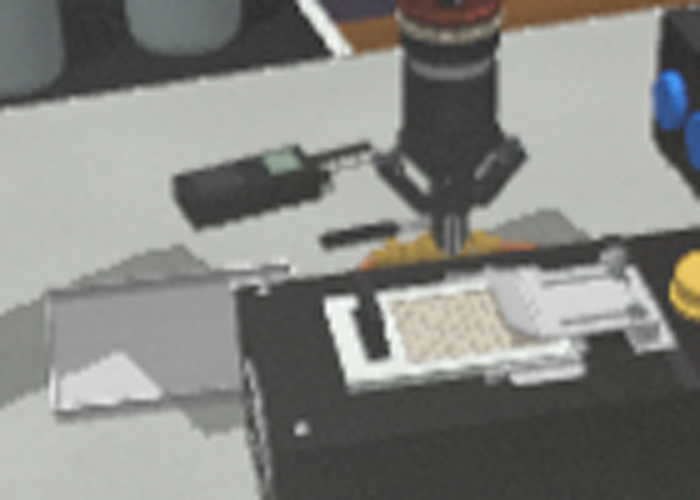

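```bash
python3 - <<'E'
from h import *
c=load('side'); P=cloud(c)
for x,y in [(325,238),(360,233),(400,227),(425,222),(445,240),(455,230),(400,250)]:
    u,v=200+x/5,120+y/5; print(x,y,onz(c,u,v,62).round(1),P[int(v),int(u)].round(1),c['pixels'][int(v),int(u)])
c=arm.capture('side')
t=cv2.projectPoints(np.array([[656,286,52.],[667,361,62],[564,357,62]]),c['rvec'],c['tvec'],np.array([[c['fx'],0,c['cx']],[0,c['fy'],c['cy']],[0,0,1]]),None)[0]; print((t[:,0]-[200,120])*5)
E
```

```text
325 238 [567.3 356.6  62. ] [568.4 360.7  62.4] [62 65 62]
360 233 [597.8 354.9  62. ] [596.5 349.5  68.5] [63 65 63]
400 227 [633.  353.4  62. ] [634.6 358.9  60.4] [141 142 141]
425 222 [655.7 354.3  62. ] [655.2 352.4  65.3] [136 136 136]
445 240 [663.4 321.6  62. ] [648.5 274.2  93.7] [112 114 112]
455 230 [676.3 334.   62. ] [657.1 274.2 101.5] [113 114 112]
400 250 [622.6 318.6  62. ] [636.  365.8  30.4] [146 121  71]
[[449.51737174 273.45461355]
 [435.1867213  215.90825714]
 [321.1780477  238.43986608]]
```

The view shows the lever (325–425, 225–240) unmoved, still along the line, so the fingers must have crossed above it on the way down. I'll go back and retry slower.

```bash
python3 -m jog '{"translation":[[0,0,0.04],[0,0.02,0.07],[-0.02,0.06,0.07],[-0.045,0.09,0.07],[-0.068,0.112,0.07],[-0.068,0.112,0.07],[-0.068,0.112,0.035],[-0.068,0.112,0.0],[-0.068,0.112,0.0],[-0.068,0.112,0.0]],"dr":[[0,0,0],[0,0,0],[0,0,0],[0,0,0],[0,0,0],[0,0,0],[0,0,0],[0,0,0],[0,0,0],[0,0,0]],"claw":[0,0,0,0,0,0,0,0,0,0]}'
python3 -m jog '{"translation":[[0,-0.01,0],[0,-0.02,0],[0,-0.03,0],[0,-0.035,0]],"dr":[[0,0,0],[0,0,0],[0,0,0],[0,0,0]],"claw":[0,0,0,0]}'
```

```text
time_s: 5.88
tcp_pos: [589.1, 398.1, 53.5]
ee_rot: [0.705, 0.032, 0.707, -0.033]
force: [0.4, 0.0, 0.2]
finger_gap: 0.2
time_s: 6.38
tcp_pos: [589.2, 362.1, 53.8]
ee_rot: [0.705, 0.032, 0.707, -0.033]
force: [-0.2, -0.5, 0.1]
finger_gap: -0.1
```

```bash
python3 - <<'E'
from h import *
c=cap('side'); im=cv2.cvtColor(c['pixels'],cv2.COLOR_RGB2BGR)
cv2.imwrite('pics/v3.png',cv2.resize(im[120:200,220:320],None,fx=7,fy=7,interpolation=cv2.INTER_CUBIC))
E
```

```text
(no output)
```

View pics/v3.png

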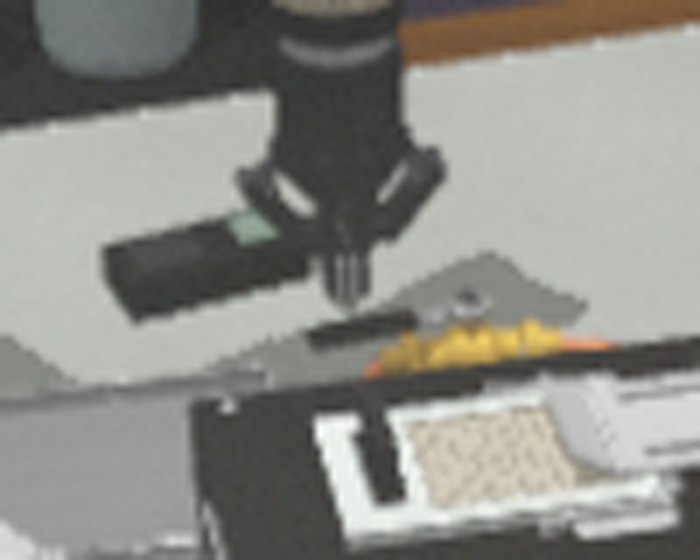

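```bash
python3 - <<'E'
from h import *
c=load('side'); P=cloud(c)
for x,y in [(313,340),(345,330),(365,328),(410,320),(440,312),(466,300),(347,300),(347,285)]:
    u,v=220+x/7,120+y/7; print(x,y,onz(c,u,v,62).round(1),P[int(v),int(u)].round(1))
s=arm.get_state(); t=cv2.projectPoints(np.array([s['tcp_pos']]),c['rvec'],c['tvec'],np.array([[c['fx'],0,c['cx']],[0,c['fy'],c['cy']],[0,0,1]]),None)[0]; print((t[0,0]-[220,120])*7)
c=cap('top'); print((c['depth']>0).sum())
E
```

```text
313 340 [564.2 349.6  62. ] [561.2 349.7  65.4]
345 330 [585.6 354.4  62. ] [584.5 355.1  62.5]
365 328 [597.8 352.8  62. ] [597.6 354.1  65.5]
410 320 [626.4 352.9  62. ] [625.6 358.6  62.4]
440 312 [646.6 355.9  62. ] [645.7 366.   59.1]
466 300 [665.9 364.2  62. ] [662.6 361.7  68.4]
347 300 [595.9 387.3  62. ] [584.5 350.9  89.8]
347 285 [600.6 404.4  62. ] [ 250.1 -992.6  938.8]
[348.05350724 334.34500567]
234307
```

```bash
python3 -m jog '{"translation":[[0,0.02,0],[0,0.045,0],[0,0.045,0],[0,0.045,0]],"dr":[[0,0,0],[0,0,0],[0,0,0],[0,0,0]],"claw":[0,0,0,0]}'
python3 - <<'E'
from h import *
s=arm.get_state(); t=s['tcp_pos']; print(t)
Z=[]
for i in range(4):
    c=cap('side'); Z.append(c['depth'])
d=np.median(Z,0); c=dict(c); c['depth']=d; P=cloud(c)
m=(abs(P[...,0]-t[0])<25)&(abs(P[...,1]-t[1])<25)&(P[...,2]>15)&(P[...,2]<130)
v,u=np.where(m)
for r in np.unique(v): k=u[v==r]; print(r,k.min(),k.max(),P[r,k].mean(0).round(0))
K=np.array([[c['fx'],0,c['cx']],[0,c['fy'],c['cy']],[0,0,1]])
print(cv2.projectPoints(np.array([t,t+[0,0,20]]),c['rvec'],c['tvec'],K,None)[0])
L=(abs(P[...,0]-600)<40)&(abs(P[...,1]-355)<25)&(P[...,2]>50)&(P[...,2]<75); q=P[L]
for x in range(565,640,15):
    k=q[abs(q[:,0]-x)<8]; print(x,len(k),k.mean(0).round(1),k[:,1].min().round(),k[:,1].max().round())
E
```

```text
time_s: 6.98
tcp_pos: [589.0, 407.1, 53.4]
ee_rot: [0.705, 0.032, 0.707, -0.033]
force: [0.2, -0.1, 0.5]
finger_gap: -0.0
[588.95810529 407.130405    53.3677396 ]
147 262 266 [581. 414. 128.]
148 266 271 [599. 401. 127.]
149 262 272 [592. 397. 126.]
150 262 270 [585. 398. 122.]
151 263 269 [585. 396. 118.]
152 263 269 [584. 396. 113.]
153 263 269 [585. 398. 107.]
154 263 269 [585. 399. 102.]
155 263 269 [585. 400.  96.]
156 263 269 [584. 398.  92.]
157 264 269 [586. 397.  88.]
158 265 268 [585. 396.  83.]
159 265 265 [579. 400.  77.]
[[[266.92112542 162.53551606]]

 [[266.73280479 158.59111514]]]
565 9 [566.5 353.9  61.8] 350.0 360.0
580 15 [580.5 354.6  61.6] 349.0 366.0
595 14 [595.6 355.1  61.8] 349.0 368.0
610 12 [609.4 355.5  62. ] 352.0 368.0
625 10 [624.3 357.3  60.9] 352.0 368.0
```

The depth rows show the visible fingertips about 20 mm above the reported TCP. That explains the miss, so I'll go lower.

```bash
python3 -m jog '{"translation":[[0,-0.008,-0.007],[0,-0.008,-0.015],[0,-0.008,-0.015],[0,-0.018,-0.015],[0,-0.028,-0.015],[0,-0.038,-0.015],[0,-0.048,-0.015],[0,-0.055,-0.015],[0,-0.055,-0.015]],"dr":[[0,0,0],[0,0,0],[0,0,0],[0,0,0],[0,0,0],[0,0,0],[0,0,0],[0,0,0],[0,0,0]],"claw":[0,0,0,0,0,0,0,0,0]}'
cat >> h.py <<'E'
def lever():
    d=[]
    for i in range(4):
        c=cap('side'); d.append(c['depth'])
    c=dict(c); c['depth']=np.median(d,0); P=cloud(c); px=c['pixels'].astype(int)
    L=(np.hypot(P[...,0]-667,P[...,1]-361)<125)&(P[...,2]>52)&(P[...,2]<70)&(px.max(-1)<100); q=P[L]
    for k in q[np.argsort(q[:,0])][::max(1,len(q)//12)]: print(k.round(0))
E
python3 -c "
from h import *
lever()"
```

```text
time_s: 8.3
tcp_pos: [589.6, 351.0, 39.0]
ee_rot: [0.706, 0.032, 0.707, -0.033]
force: [-0.3, 1.1, 1.2]
finger_gap: 0.3
[570. 317.  59.]
[574. 318.  62.]
[578. 316.  62.]
[583. 319.  60.]
[589. 323.  61.]
[592. 320.  63.]
[598. 339.  64.]
[603. 325.  62.]
[608. 330.  63.]
[615. 337.  62.]
[621. 342.  63.]
[627. 349.  63.]
[633. 340.  62.]
```

```bash
python3 -m jog '{"translation":[[0.002,-0.01,0],[0.005,-0.019,0],[0.009,-0.027,0],[0.014,-0.035,0],[0.02,-0.043,0],[0.029,-0.051,0],[0.038,-0.057,0],[0.046,-0.061,0],[0.051,-0.063,0],[0.051,-0.063,0]],"dr":[[0,0,0],[0,0,0],[0,0,0],[0,0,0],[0,0,0],[0,0,0],[0,0,0],[0,0,0],[0,0,0],[0,0,0]],"claw":[0,0,0,0,0,0,0,0,0,0]}'
python3 -m jog '{"translation":[[0.002,0,0],[0.004,0,0],[0.006,0,0],[0.006,0,0]],"dr":[[0,0,0],[0,0,0],[0,0,0],[0,0,0]],"claw":[0,0,0,0]}'
python3 -c "
from h import *
lever()"
```

```text
time_s: 9.75
tcp_pos: [640.4, 288.2, 38.1]
ee_rot: [0.705, 0.032, 0.708, -0.034]
force: [0.6, 0.4, -0.7]
finger_gap: 0.0
time_s: 10.25
tcp_pos: [643.6, 287.9, 37.7]
ee_rot: [0.703, 0.031, 0.709, -0.034]
force: [-9.9, -0.6, 5.3]
finger_gap: -0.4
[660. 296.  64.]
[661. 300.  66.]
[665. 298.  61.]
[665. 311.  63.]
[667. 318.  63.]
```

The stop gives −9.9 N and the lever lies across the line, so the valve is shut. Next is the old filter's rib.

```bash
python3 -m jog '{"translation":[[-0.015,0,0],[-0.02,0,0.04],[-0.02,0,0.10],[-0.02,0,0.15],[-0.04,-0.04,0.18],[-0.06,-0.09,0.18],[-0.08,-0.14,0.18],[-0.10,-0.19,0.18],[-0.119,-0.226,0.18],[-0.119,-0.226,0.18],[-0.119,-0.226,0.18]],"dr":[[0,0,0],[0,0,0],[0,0,0],[0,0,0],[0,0,0],[0,0,0],[0,0,0],[0,0,0],[0,0,0],[0,0,0],[0,0,0]],"claw":[0,0,0,0.04,0.05,0.05,0.05,0.05,0.05,0.05,0.05]}'
python3 -c "
from h import *
go(524.5,61.5,158,-4.7)
c=cap('top','hov.png'); im=cv2.imread('pics/hov.png'); cv2.imwrite('pics/hov2.png',cv2.resize(im[110:230,150:310],None,fx=4,fy=4,interpolation=cv2.INTER_CUBIC))
"
```

```text
time_s: 11.82
tcp_pos: [525.2, 62.1, 218.1]
ee_rot: [0.704, 0.031, 0.709, -0.034]
force: [0.6, 0.4, 0.2]
finger_gap: 50.1
shift [-0.0007, -0.0006, -0.0601] dr [0.02, -0.05, 0.07] q6 1.64
```

View pics/hov2.png

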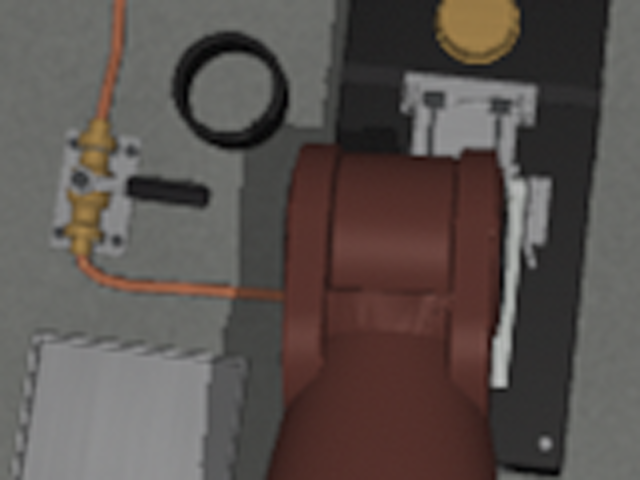

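The lever now points across the line, (130,185) to (208,197), so the valve is shut. Now I descend on the rib.

```bash
python3 -m jog '{"translation":[[0,0,-0.02],[0,0,-0.04],[-0.001,0,-0.055],[-0.001,0,-0.06],[-0.001,0,-0.06]],"dr":[[0,-0.05,0.07],[0,-0.05,0.07],[0,-0.05,0.07],[0,-0.05,0.07],[0,-0.05,0.07]],"claw":[0.05,0.05,0.05,0.05,0.05]}'
python3 -m jog '{"translation":[[0,0,0],[0,0,0],[0,0,0],[0,0,0],[0,0,0],[0,0,0]],"dr":[[0,0,0],[0,0,0],[0,0,0],[0,0,0],[0,0,0],[0,0,0]],"claw":[0,0,0,0,0,0]}'
python3 - <<'E'
from h import *
t=arm.get_state()['tcp_pos']
c=cap('side'); P=cloud(c)
m=(abs(P[...,0]-t[0])<45)&(abs(P[...,1]-t[1])<40)&(P[...,2]>165)&(P[...,2]<240)
im=cv2.cvtColor(c['pixels'],cv2.COLOR_RGB2BGR)
cv2.imwrite('pics/g1.png',cv2.resize(im[125:215,225:345],None,fx=6,fy=6,interpolation=cv2.INTER_CUBIC))
E
```

```text
time_s: 12.5
tcp_pos: [524.4, 62.7, 157.9]
ee_rot: [0.706, 0.028, 0.707, -0.03]
force: [0.0, 0.3, -0.4]
finger_gap: 49.8
time_s: 13.25
tcp_pos: [525.2, 62.6, 158.7]
ee_rot: [0.707, 0.028, 0.706, -0.03]
force: [1.7, -0.2, 5.9]
finger_gap: 8.6
```

View pics/g1.png

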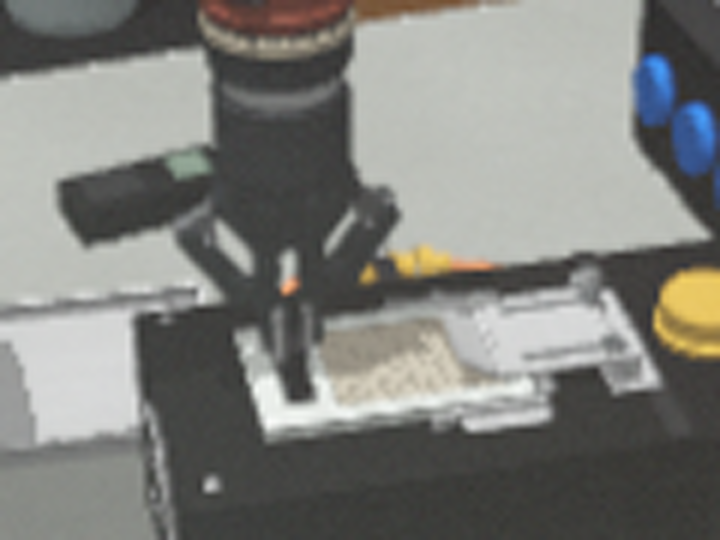

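Picture 9 shows the fingers holding the rib at about (295,350), and the gap reads 8.6. Now I draw the filter out along the bay axis.

```bash
python3 -m jog '{"translation":[[-0.01,0.001,0],[-0.02,0.002,0],[-0.03,0.0025,0],[-0.04,0.003,0],[-0.05,0.004,0],[-0.06,0.005,0],[-0.07,0.006,0],[-0.08,0.0065,0],[-0.09,0.0075,0],[-0.095,0.008,0],[-0.095,0.008,0]],"dr":[[0,0,0],[0,0,0],[0,0,0],[0,0,0],[0,0,0],[0,0,0],[0,0,0],[0,0,0],[0,0,0],[0,0,0],[0,0,0]],"claw":[0,0,0,0,0,0,0,0,0,0,0]}'
python3 -m jog '{"translation":[[0,0,0.02],[0,0,0.05],[0,0,0.06],[0,0,0.06]],"dr":[[0,0,0],[0,0,0],[0,0,0],[0,0,0]],"claw":[0,0,0,0]}'
python3 - <<'E'
from h import *
c=cap('side'); im=cv2.cvtColor(c['pixels'],cv2.COLOR_RGB2BGR); t=cap('top'); im2=cv2.cvtColor(t['pixels'],cv2.COLOR_RGB2BGR)
r=lambda i:cv2.resize(i,(400,400),interpolation=cv2.INTER_CUBIC)
cv2.imwrite('pics/l1.png',np.hstack([r(im[110:220,220:330]),r(im2[120:270,150:300])]))
# tray refine: rim
P=cloud(t)
go(373,330,120,-5.2)
E
```

```text
time_s: 14.68
tcp_pos: [429.1, 70.7, 158.7]
ee_rot: [0.707, 0.028, 0.706, -0.03]
force: [-4.9, 0.7, 6.5]
finger_gap: 9.1
time_s: 15.18
tcp_pos: [429.3, 70.7, 218.5]
ee_rot: [0.707, 0.028, 0.706, -0.03]
force: [0.4, -0.3, -3.1]
finger_gap: 8.4
shift [-0.0555, 0.2593, -0.0976] dr [0.02, -0.01, -0.07] q6 1.65
```

View pics/l1.png

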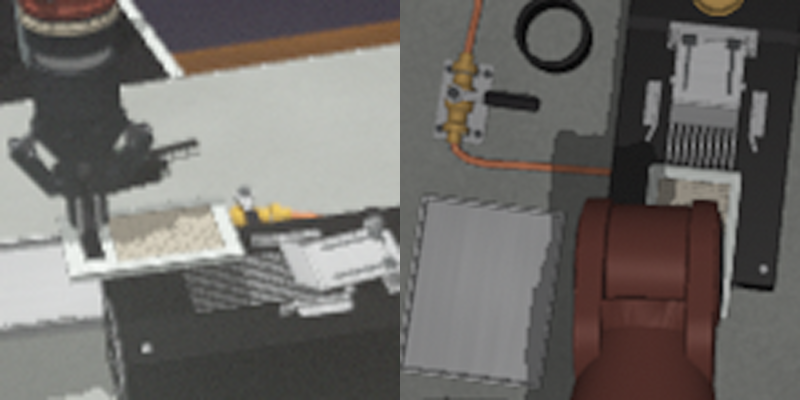

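The left half of picture 10 shows the old filter lifted level and clear of the clip. The right half shows the empty bay and the lever still across the line. On to the tray.

```bash
python3 -m jog '{"translation":[[-0.01,0.03,0.01],[-0.02,0.08,0.01],[-0.03,0.13,0.01],[-0.045,0.19,0],[-0.056,0.24,-0.02],[-0.056,0.26,-0.06],[-0.056,0.26,-0.11],[-0.056,0.26,-0.16],[-0.056,0.26,-0.19],[-0.056,0.26,-0.20],[-0.056,0.26,-0.20]],"dr":[[0,0,0],[0,0,0],[0,0,0],[0,0,0],[0,0,0],[0,0,0],[0,0,0],[0,0,0],[0,0,0],[0,0,0],[0,0,0]],"claw":[0,0,0,0,0,0,0,0,0,0,0]}'
python3 -m jog '{"translation":[[0,0,-0.004],[0,0,-0.008],[0,0,-0.012],[0,0,-0.015],[0,0,-0.016],[0,0,-0.016]],"dr":[[0,0,0],[0,0,0],[0,0,0],[0,0,0],[0,0,0],[0,0,0]],"claw":[0,0,0,0,0,0]}'
```

```text
time_s: 16.65
tcp_pos: [372.2, 330.5, 17.3]
ee_rot: [0.706, 0.027, 0.707, -0.03]
force: [-0.3, -0.9, -1.7]
finger_gap: 8.4
time_s: 17.4
tcp_pos: [372.1, 330.5, 1.7]
ee_rot: [0.706, 0.027, 0.707, -0.03]
force: [-2.1, -1.3, 4.1]
finger_gap: 8.7
```

```bash
python3 -m jog '{"translation":[[0,0,0],[0,0,0],[0,0,0],[0,0,0.04],[0,0,0.1],[0,0,0.16],[0,-0.03,0.21],[0.01,-0.09,0.22],[0.02,-0.15,0.22],[0.03,-0.21,0.22],[0.04,-0.27,0.22],[0.05,-0.33,0.22]],"dr":[[0,0,0],[0,0,0],[0,0,0],[0,0,0],[0,0,0],[0,0,0],[0,0,0],[0,0,0],[0,0,0],[0,0,0],[0,0,0],[0,0,0]],"claw":[0.03,0.05,0.05,0.05,0.05,0.05,0.05,0.05,0.05,0.05,0.05,0.05]}'
python3 -m jog '{"translation":[[0.01,-0.06,0],[0.02,-0.12,0],[0.03,-0.18,0],[0.04,-0.24,0],[0.05,-0.3,0],[0.06,-0.35,0],[0.06,-0.39,0],[0.06,-0.39,0]],"dr":[[0,0,0],[0,0,0],[0,0,0],[0,0,0],[0,0,0],[0,0,0],[0,0,0],[0,0,0]],"claw":[0.05,0.05,0.05,0.05,0.05,0.05,0.05,0.05]}'
python3 - <<'E'
from h import *
c=cap('top'); P=cloud(c)
go(492,-398,55,-5.8)
# old filter in tray: light pixels height
q=P[190:270,148:218].reshape(-1,3); k=q[(q[:,2]>25)&(q[:,2]<60)]; print('rib in tray',len(k),k.mean(0).round(1))
m=(q[:,2]>6)&(q[:,2]<25)&(abs(q[:,0]-428)<95)&(abs(q[:,1]-326)<70); k=q[m]; print('panel',len(k),k.min(0).round(0),k.max(0).round(0),k.mean(0).round(1))
A=np.c_[k[:,:2],np.ones(len(k))]; print('slope',np.linalg.lstsq(A,k[:,2],rcond=None)[0])
im=cv2.cvtColor(c['pixels'],cv2.COLOR_RGB2BGR); cv2.imwrite('pics/t2.png',im)
E
```

```text
time_s: 18.9
tcp_pos: [422.2, -1.5, 222.0]
ee_rot: [0.706, 0.027, 0.707, -0.03]
force: [0.4, 0.4, 0.1]
finger_gap: 50.1
time_s: 19.9
tcp_pos: [481.7, -394.0, 220.9]
ee_rot: [0.706, 0.028, 0.707, -0.031]
force: [-0.4, -0.0, 0.0]
finger_gap: 50.1
shift [0.0102, -0.0057, -0.1662] dr [0.02, -0.02, -0.13] q6 0.86
rib in tray 62 [379.5 329.5  43.7]
panel 1367 [333. 256.   6.] [523. 396.  25.] [427.  324.1  11.5]
slope [-8.03290193e-03  1.40732179e-03  1.45096228e+01]
```

The old filter lies flat in the tray: the fitted slope is about 0 and the rib is near (379,330). Now the spare.

```bash
python3 -m jog '{"translation":[[0.01,-0.005,-0.05],[0.01,-0.005,-0.11],[0.01,-0.005,-0.16],[0.01,-0.005,-0.2],[0.01,-0.005,-0.218],[0.01,-0.005,-0.221],[0.01,-0.005,-0.221]],"dr":[[0,0,-0.13],[0,0,-0.13],[0,0,-0.13],[0,0,-0.13],[0,0,-0.13],[0,0,-0.13],[0,0,-0.13]],"claw":[0.05,0.05,0.05,0.05,0.05,0.05,0.05]}'
python3 -m jog '{"translation":[[0,0,0],[0,0,0],[0,0,0],[0,0,0],[0,0,0],[0,0,0]],"dr":[[0,0,0],[0,0,0],[0,0,0],[0,0,0],[0,0,0],[0,0,0]],"claw":[0,0,0,0,0,0]}'
python3 -m jog '{"translation":[[0,0,0.02],[0,0,0.06],[0,0,0.12],[0,0,0.18],[0,0,0.22],[0,0,0.22]],"dr":[[0,0,0],[0,0,0],[0,0,0],[0,0,0],[0,0,0],[0,0,0]],"claw":[0,0,0,0,0,0]}'
python3 - <<'E'
from h import *
for i in range(3): s,R=pose()
print('weight',s['force'])
c=cap('top','sp.png'); d=[c['depth']]
for i in range(3): d.append(cap('top')['depth'])
c=dict(c); c['depth']=np.median(d,0); P=cloud(c); t=s['tcp_pos']; px=c['pixels'].astype(int)
m=(abs(P[...,0]-t[0]-55)<110)&(abs(P[...,1]-t[1])<90)&(P[...,2]>t[2]-15)&(P[...,2]<t[2]+35)&(px.min(-1)>130)
v,u=np.where(m); print(len(u),u.min(),u.max(),v.min(),v.max()); k=P[m]; print(k.min(0).round(),k.max(0).round(),k.mean(0).round(1),t)
im=cv2.imread('pics/sp.png')
c2=cap('side'); im2=cv2.cvtColor(c2['pixels'],cv2.COLOR_RGB2BGR)
r=lambda i:cv2.resize(i,(400,400),interpolation=cv2.INTER_CUBIC)
cv2.imwrite('pics/sp2.png',np.hstack([r(im[120:220,350:450]),r(im2[230:360,240:370])]))
E
```

```text
time_s: 20.82
tcp_pos: [492.7, -397.8, 1.7]
ee_rot: [0.706, 0.034, 0.706, -0.037]
force: [-0.1, 0.2, -0.3]
finger_gap: 49.8
time_s: 21.58
tcp_pos: [493.4, -398.5, 2.9]
ee_rot: [0.707, 0.034, 0.706, -0.038]
force: [0.1, 1.3, 5.4]
finger_gap: 8.0
time_s: 22.32
tcp_pos: [494.7, -399.8, 226.8]
ee_rot: [0.708, 0.032, 0.704, -0.039]
force: [0.7, -0.8, -2.7]
finger_gap: 8.4
weight [ 0.69947857 -0.75661357 -2.69146816]
620 402 440 162 215
[ 474. -462.  221.] [ 629. -350.  236.] [ 587.7 -413.7  228.8] [ 494.67686647 -399.84567322  226.75793594]
```

```bash
python3 -m jog '{"translation":[[-0.01,0.03,0],[-0.015,0.09,0],[-0.02,0.15,0],[-0.025,0.21,0],[-0.03,0.27,0],[-0.035,0.33,0],[-0.04,0.38,0],[-0.044,0.43,0],[-0.047,0.46,0],[-0.047,0.47,0],[-0.047,0.47,0],[-0.047,0.47,0]],"dr":[[0,0,0],[0,0,0],[0,0,0],[0,0,0],[0,0,0],[0,0,0],[0,0,0],[0,0,0],[0,0,0],[0,0,0],[0,0,0],[0,0,0]],"claw":[0,0,0,0,0,0,0,0,0,0,0,0]}'
cat >> h.py <<'E'
def match(x,y,z,q=(.707,.028,.706,-.030)):
    s,R=pose(); T=Ro.from_quat([q[1],q[2],q[3],q[0]])
    print('shift',((np.array([x,y,z])-s['tcp_pos'])/1000).round(4),'dr',(np.degrees((T*R.inv()).as_rotvec())/8).round(2),s['force'].round(1))
E
python3 -c "
from h import *
match(448,70.4,168)"
```

```text
time_s: 24.08
tcp_pos: [445.7, 71.3, 220.9]
ee_rot: [0.706, 0.035, 0.707, -0.038]
force: [0.4, 0.1, -1.2]
finger_gap: 8.7
shift [ 0.0023 -0.0009 -0.0529] dr [ 0.01 -0.02  0.14] [ 0.4  0.1 -1.2]
```

```bash
python3 -m jog '{"translation":[[0.002,-0.001,-0.02],[0.002,-0.001,-0.04],[0.002,-0.001,-0.05],[0.002,-0.001,-0.05]],"dr":[[0,-0.02,0.14],[0,-0.02,0.14],[0,-0.02,0.14],[0,-0.02,0.14]],"claw":[0,0,0,0]}'
python3 - <<'E'
from h import *
match(448,70.4,162.5)
c=cap('top'); im=cv2.cvtColor(c['pixels'],cv2.COLOR_RGB2BGR); c2=cap('side'); i2=cv2.cvtColor(c2['pixels'],cv2.COLOR_RGB2BGR)
r=lambda i:cv2.resize(i,(400,500),interpolation=cv2.INTER_CUBIC)
cv2.imwrite('pics/s1.png',np.hstack([r(im[130:230,225:305]),r(i2[130:230,240:320])]))
E
```

```text
time_s: 24.58
tcp_pos: [447.4, 69.7, 170.6]
ee_rot: [0.706, 0.028, 0.707, -0.031]
force: [0.1, 0.1, -1.3]
finger_gap: 8.4
shift [ 0.0006  0.0007 -0.0081] dr [ 0.01 -0.01  0.01] [ 0.1  0.1 -1.3]
```

View pics/s1.png

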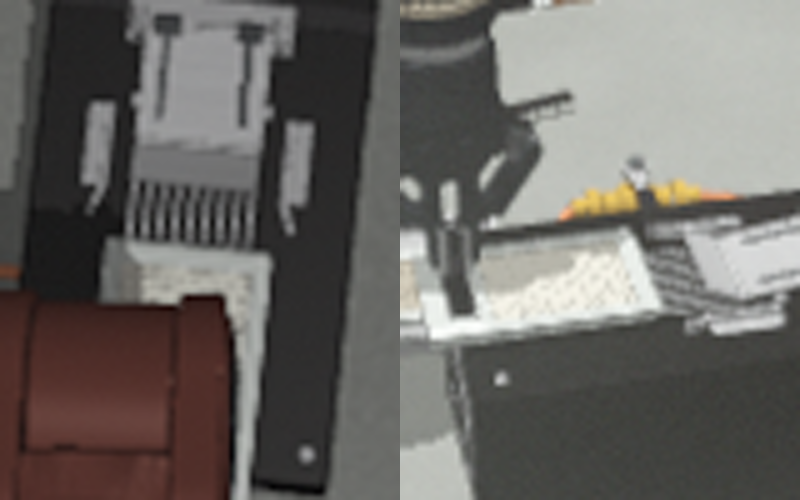

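```bash
python3 - <<'E'
from h import *
ims=[];
for i in range(6): c=cap('top'); ims.append(c['pixels'].mean(-1))
g=np.mean(ims,0)
for v in (152,156,160,164,178,180,182,184): print(v,g[v,240:286].astype(int).tolist())
E
```

```text
152 [36, 32, 74, 122, 141, 140, 142, 115, 51, 35, 35, 30, 99, 145, 153, 143, 103, 106, 148, 153, 151, 152, 151, 151, 151, 152, 152, 152, 152, 152, 152, 155, 124, 67, 119, 153, 152, 148, 140, 104, 34, 38, 38, 37, 38, 38]
156 [35, 30, 104, 141, 140, 131, 120, 94, 32, 36, 36, 49, 114, 149, 148, 145, 149, 154, 154, 155, 155, 154, 155, 154, 154, 154, 153, 152, 152, 152, 152, 152, 153, 154, 153, 152, 151, 113, 32, 38, 38, 37, 107, 144, 141, 142]
160 [34, 54, 112, 141, 140, 142, 115, 54, 35, 38, 30, 67, 105, 116, 114, 115, 114, 115, 115, 115, 114, 114, 113, 113, 110, 108, 108, 108, 104, 100, 110, 123, 129, 132, 133, 133, 112, 62, 35, 39, 37, 62, 108, 134, 140, 143]
164 [32, 91, 132, 140, 125, 119, 104, 34, 37, 34, 42, 92, 118, 116, 115, 115, 115, 115, 114, 114, 114, 114, 113, 113, 113, 113, 113, 113, 113, 112, 112, 112, 112, 112, 113, 115, 90, 28, 37, 40, 36, 93, 134, 140, 141, 146]
178 [26, 26, 26, 26, 24, 44, 81, 99, 96, 93, 123, 149, 144, 141, 129, 116, 116, 108, 94, 95, 92, 85, 104, 103, 76, 91, 83, 46, 78, 73, 62, 85, 60, 58, 85, 66, 32, 41, 42, 42, 43, 42, 41, 42, 42, 42]
180 [26, 26, 26, 26, 22, 66, 99, 105, 104, 102, 134, 166, 167, 166, 165, 165, 165, 165, 165, 166, 167, 166, 164, 161, 159, 157, 155, 152, 149, 148, 147, 146, 144, 141, 130, 117, 114, 102, 73, 45, 42, 43, 43, 43, 43, 43]
182 [26, 26, 26, 25, 21, 82, 109, 103, 97, 91, 94, 97, 117, 153, 170, 163, 156, 157, 154, 152, 156, 162, 162, 162, 167, 169, 169, 168, 168, 167, 167, 166, 165, 164, 164, 165, 167, 171, 141, 63, 40, 43, 43, 44, 43, 43]
184 [26, 26, 26, 25, 24, 79, 106, 103, 95, 97, 108, 105, 104, 113, 150, 174, 169, 163, 159, 162, 165, 167, 171, 173, 170, 159, 148, 146, 132, 120, 127, 134, 138, 148, 158, 162, 167, 173, 136, 38, 41, 43, 43, 43, 43, 43]
```

Picture 11 and the row profiles agree. The filter centre lies at u≈261.55 and the extended guide centre at ≈261.7, so it is within 0.5 mm laterally. I lower it onto the deck.

```bash
python3 -m jog '{"translation":[[0,0,-0.003],[0,0,-0.006],[0,0,-0.008],[0,0,-0.008]],"dr":[[0,0,0],[0,0,0],[0,0,0],[0,0,0]],"claw":[0,0,0,0]}'
```

```text
time_s: 25.48
tcp_pos: [447.9, 70.3, 163.1]
ee_rot: [0.707, 0.028, 0.706, -0.031]
force: [0.0, 0.2, -2.0]
finger_gap: 8.5
```

```bash
python3 -m jog '{"translation":[[0,0,-0.001],[0,0,-0.002],[0,0,-0.003],[0,0,-0.003]],"dr":[[0,0,0],[0,0,0],[0,0,0],[0,0,0]],"claw":[0,0,0,0]}'
```

```text
time_s: 25.98
tcp_pos: [448.1, 70.3, 162.8]
ee_rot: [0.708, 0.028, 0.705, -0.031]
force: [-12.7, 0.0, 34.1]
finger_gap: 8.4
```

```bash
python3 -m jog '{"translation":[[0,0,0],[0.007,-0.0005,0],[0.014,-0.001,0],[0.021,-0.0015,0],[0.028,-0.002,0],[0.035,-0.003,0],[0.04,-0.0033,0],[0.04,-0.0033,0]],"dr":[[0,0,0],[0,0,0],[0,0,0],[0,0,0],[0,0,0],[0,0,0],[0,0,0],[0,0,0]],"claw":[0,0,0,0,0,0,0,0]}'
```

```text
time_s: 26.98
tcp_pos: [488.3, 67.0, 162.9]
ee_rot: [0.708, 0.028, 0.705, -0.031]
force: [-4.2, 0.1, 7.2]
finger_gap: 8.3
```

```bash
python3 -m jog '{"translation":[[0.006,-0.0005,0],[0.012,-0.001,0],[0.018,-0.0015,0],[0.024,-0.002,0],[0.03,-0.0025,0],[0.03,-0.0025,0]],"dr":[[0,0,0],[0,0,0],[0,0,0],[0,0,0],[0,0,0],[0,0,0]],"claw":[0,0,0,0,0,0]}'
python3 -m jog '{"translation":[[0.002,0,0],[0.004,-0.0003,0],[0.006,-0.0005,0],[0.006,-0.0005,0]],"dr":[[0,0,0],[0,0,0],[0,0,0],[0,0,0]],"claw":[0,0,0,0]}'
```

```text
time_s: 27.72
tcp_pos: [516.5, 64.7, 162.9]
ee_rot: [0.706, 0.027, 0.707, -0.03]
force: [-11.9, 1.2, 14.4]
finger_gap: 8.1
time_s: 28.22
tcp_pos: [520.6, 64.4, 162.9]
ee_rot: [0.705, 0.027, 0.708, -0.03]
force: [-12.7, 0.8, 14.2]
finger_gap: 8.3
```

```bash
python3 -m jog '{"translation":[[0.002,0,0],[0.004,-0.0003,0],[0.006,-0.0005,0],[0.007,-0.0006,0],[0.007,-0.0006,0]],"dr":[[0,0,0],[0,0,0],[0,0,0],[0,0,0],[0,0,0]],"claw":[0,0,0,0,0]}'
python3 -m jog '{"translation":[[0.002,0,0],[0.004,0,0],[0.005,-0.0003,0],[0.005,-0.0003,0]],"dr":[[0,0,0],[0,0,0],[0,0,0],[0,0,0]],"claw":[0,0,0,0]}'
```

```text
time_s: 28.85
tcp_pos: [525.5, 64.0, 162.9]
ee_rot: [0.703, 0.027, 0.71, -0.03]
force: [-13.1, 0.7, 15.2]
finger_gap: 8.3
time_s: 29.35
tcp_pos: [528.4, 64.0, 162.9]
ee_rot: [0.702, 0.027, 0.711, -0.03]
force: [-13.0, 1.0, 14.1]
finger_gap: 8.2
```

```bash
python3 - <<'E'
from h import *
a=cv2.imread('pics/side0.png').mean(-1); b=np.mean([cap('side')['pixels'].mean(-1) for i in range(4)],0)
for v in (184,186,188,190,192,194): print(v,a[v,262:280].astype(int).tolist(),'\n   ',b[v,262:280].astype(int).tolist())
for v in (184,187): print('far',v,a[v,300:335].astype(int).tolist(),'\n   ',b[v,300:335].astype(int).tolist())
E
```

```text
184 [70, 69, 69, 84, 224, 234, 233, 233, 192, 115, 69, 65, 67, 68, 83, 219, 238, 189] 
    [63, 64, 62, 80, 166, 176, 176, 175, 174, 115, 73, 65, 64, 62, 65, 155, 172, 164]
186 [70, 72, 70, 70, 169, 226, 233, 233, 232, 154, 78, 68, 66, 66, 79, 218, 231, 219] 
    [66, 63, 62, 62, 86, 169, 177, 176, 175, 150, 93, 64, 63, 63, 64, 128, 167, 200]
188 [69, 69, 70, 68, 93, 216, 232, 234, 233, 215, 133, 71, 65, 65, 66, 110, 218, 230] 
    [69, 65, 65, 65, 63, 163, 229, 238, 237, 235, 169, 85, 64, 64, 65, 100, 209, 232]
190 [71, 71, 71, 70, 71, 126, 224, 234, 231, 230, 191, 110, 68, 67, 69, 74, 210, 228] 
    [69, 69, 67, 69, 69, 88, 221, 236, 236, 236, 234, 156, 74, 66, 67, 68, 115, 222]
192 [69, 71, 71, 72, 70, 77, 198, 227, 232, 231, 230, 187, 169, 175, 188, 205, 226, 229] 
    [69, 68, 68, 68, 67, 69, 116, 225, 236, 235, 234, 196, 174, 179, 192, 209, 213, 231]
194 [70, 73, 74, 72, 71, 71, 95, 219, 231, 230, 230, 230, 230, 232, 229, 224, 221, 217] 
    [68, 68, 68, 69, 69, 68, 73, 176, 227, 234, 233, 234, 234, 236, 237, 229, 224, 220]
far 184 [158, 162, 178, 184, 188, 191, 190, 206, 207, 209, 210, 201, 160, 144, 154, 161, 158, 160, 173, 189, 206, 205, 202, 200, 198, 193, 163, 172, 166, 164, 163, 151, 170, 110, 65] 
    [196, 179, 182, 187, 192, 194, 194, 210, 212, 213, 213, 205, 165, 146, 158, 165, 161, 163, 177, 193, 211, 209, 207, 203, 202, 198, 167, 178, 169, 168, 168, 154, 174, 113, 66]
far 187 [192, 197, 158, 142, 140, 131, 133, 137, 164, 155, 165, 167, 180, 177, 144, 141, 122, 82, 62, 59, 62, 62, 58, 57, 58, 109, 142, 132, 126, 117, 127, 147, 201, 207, 153] 
    [225, 236, 191, 175, 171, 158, 150, 154, 170, 163, 165, 169, 184, 186, 158, 147, 123, 80, 61, 62, 59, 59, 60, 59, 58, 110, 147, 134, 130, 120, 129, 151, 204, 212, 156]
```

```bash
python3 -c "
from h import *
match(529,63.8,162.9)"
python3 -m jog '{"translation":[[0.003,0,0],[0.005,-0.0003,0],[0.007,-0.0005,0],[0.009,-0.0006,0],[0.009,-0.0006,0]],"dr":[[0,0,0],[0,0,0],[0,0,0],[0,0,0],[0,0,0]],"claw":[0,0,0,0,0]}'
```

```text
shift [ 0.0006 -0.0002  0.    ] dr [ 0.   -0.11 -0.  ] [-13.8   1.2  13.3]
time_s: 30.18
tcp_pos: [528.2, 64.0, 162.9]
ee_rot: [0.696, 0.027, 0.717, -0.03]
force: [-41.4, 1.3, 37.3]
finger_gap: 8.2
```

At the stop: −41 N with no advance. Relax, then release.

```bash
python3 -m jog '{"translation":[[0,0,0],[0,0,0],[0,0,0]],"dr":[[0,-0.07,0],[0,-0.14,0],[0,-0.2,0]],"claw":[0,0,0]}'
python3 -m jog '{"translation":[[0,0,0],[0,0,0],[0,0,0],[0,0,0]],"dr":[[0,0,0],[0,0,0],[0,0,0],[0,0,0]],"claw":[0.012,0.02,0.035,0.05]}'
python3 -m jog '{"translation":[[0,0,0.02],[0,0,0.05],[0,0,0.09],[0,0.05,0.1],[0.02,0.1,0.1],[0.05,0.15,0.1],[0.08,0.2,0.1],[0.1,0.23,0.09],[0.1,0.23,0.09]],"dr":[[0,0,0],[0,0,0],[0,0,0],[0,0,0],[0,0,0],[0,0,0],[0,0,0],[0,0,0],[0,0,0]],"claw":[0.05,0.05,0.05,0,0,0,0,0,0]}'
python3 - <<'E'
from h import *
c=cap('top'); go(690,288,100,-5)
r=cv2.cvtColor(c['pixels'],cv2.COLOR_RGB2BGR); cv2.imwrite('pics/n1.png',r); g=c['pixels'].mean(-1)
a=cv2.imread('pics/top0.png').mean(-1)
for v in (200,202,204,206,208): print(v,a[v,244:282].astype(int).tolist(),'\n   ',g[v,244:282].astype(int).tolist())
for u in (250,262,274): print('col',u,a[186:212,u].astype(int).tolist(),'\n   ',g[186:212,u].astype(int).tolist())
for u in (256,266): print('clip',u,a[146:176,u].astype(int).tolist(),'\n   ',g[146:176,u].astype(int).tolist())
E
```

```text
time_s: 30.55
tcp_pos: [528.3, 64.0, 162.9]
ee_rot: [0.706, 0.028, 0.707, -0.029]
force: [-4.4, 1.1, 7.0]
finger_gap: 8.5
time_s: 31.05
tcp_pos: [528.4, 64.0, 162.8]
ee_rot: [0.706, 0.028, 0.707, -0.029]
force: [0.0, 1.3, -1.1]
finger_gap: 49.8
time_s: 32.17
tcp_pos: [628.6, 296.0, 250.2]
ee_rot: [0.705, 0.027, 0.708, -0.029]
force: [0.1, 0.3, -0.7]
finger_gap: 0.1
shift [0.0618, -0.0067, -0.1512] dr [0.02, -0.03, -0.06] q6 1.98
200 [155, 164, 163, 162, 162, 163, 164, 164, 165, 166, 167, 167, 166, 166, 167, 159, 148, 140, 126, 119, 117, 118, 116, 115, 102, 87, 103, 140, 159, 159, 162, 164, 137, 70, 39, 44, 43, 44] 
    [175, 189, 185, 183, 182, 183, 183, 184, 184, 185, 186, 186, 187, 188, 187, 187, 187, 188, 178, 165, 166, 159, 141, 131, 133, 129, 124, 154, 179, 181, 184, 185, 160, 90, 44, 49, 49, 49]
202 [172, 171, 168, 167, 167, 166, 166, 166, 165, 165, 164, 165, 164, 164, 164, 163, 163, 163, 163, 162, 162, 162, 162, 162, 163, 163, 162, 162, 161, 163, 164, 168, 131, 40, 41, 43, 42, 43] 
    [180, 183, 185, 189, 189, 188, 188, 187, 187, 187, 186, 186, 186, 185, 185, 185, 185, 185, 1
[... 1787 characters left out ...]
181, 182, 185, 186, 184, 183, 185, 186, 190, 177, 123, 42, 48, 49, 50, 50]
clip 256 [110, 108, 107, 102, 93, 82, 60, 98, 137, 136, 128, 126, 125, 102, 104, 104, 104, 103, 101, 107, 124, 124, 121, 129, 125, 123, 129, 125, 123, 130] 
    [124, 122, 120, 114, 105, 93, 69, 110, 154, 153, 145, 142, 141, 115, 117, 118, 116, 116, 113, 126, 165, 179, 174, 184, 177, 173, 184, 184, 183, 184]
clip 266 [134, 133, 132, 131, 132, 133, 132, 133, 134, 134, 136, 128, 126, 127, 102, 104, 104, 102, 102, 100, 107, 123, 110, 107, 128, 121, 122, 127, 113, 111] 
    [150, 149, 148, 147, 148, 150, 149, 150, 150, 151, 152, 144, 142, 141, 115, 118, 116, 116, 115, 111, 135, 175, 185, 183, 183, 183, 184, 184, 184, 183]
```

The spare sits about 1 mm deeper than the old one did, and the clip profile is unchanged. Next I open the valve, starting from the lever's +x side.

```bash
python3 -m jog '{"translation":[[0.035,-0.004,0],[0.068,-0.008,0],[0.068,-0.008,-0.03],[0.068,-0.008,-0.08],[0.068,-0.008,-0.13],[0.068,-0.008,-0.18],[0.068,-0.008,-0.205],[0.068,-0.008,-0.212],[0.068,-0.008,-0.212]],"dr":[[0,0,0],[0,0,0],[0,0,0],[0,0,0],[0,0,0],[0,0,0],[0,0,0],[0,0,0],[0,0,0]],"claw":[0,0,0,0,0,0,0,0,0]}'
python3 -c "
from h import *
t=arm.get_state()['tcp_pos']
for f,d in [(265,26),(255,26),(240,27),(225,27),(210,26),(195,24),(185,23),(180,23),(175,22)]:
    a=np.radians(f); print(f,((np.array([667.7,361])+75*np.array([np.cos(a),np.sin(a)])-d*np.array([np.sin(a),-np.cos(a)])-t[:2])/1000).round(3))
"
```

```text
time_s: 33.35
tcp_pos: [696.7, 286.2, 40.5]
ee_rot: [0.705, 0.027, 0.708, -0.029]
force: [-0.2, 0.5, -0.1]
finger_gap: 0.1
265 [-0.01  -0.002]
255 [-0.023 -0.004]
240 [-0.043 -0.004]
225 [-0.063  0.003]
210 [-0.081  0.015]
195 [-0.095  0.032]
185 [-0.102  0.045]
180 [-0.104  0.052]
175 [-0.106  0.059]
```

```bash
python3 -m jog '{"translation":[[-0.01,-0.002,-0.002],[-0.023,-0.004,-0.002],[-0.036,-0.004,-0.002],[-0.05,-0.001,-0.002],[-0.063,0.003,-0.002],[-0.073,0.009,-0.002],[-0.081,0.015,-0.002],[-0.089,0.024,-0.002],[-0.095,0.032,-0.002],[-0.1,0.04,-0.002],[-0.103,0.047,-0.002],[-0.103,0.047,-0.002]],"dr":[[0,0,0],[0,0,0],[0,0,0],[0,0,0],[0,0,0],[0,0,0],[0,0,0],[0,0,0],[0,0,0],[0,0,0],[0,0,0],[0,0,0]],"claw":[0,0,0,0,0,0,0,0,0,0,0,0]}'
python3 -c "
from h import *
lever()"
```

```text
time_s: 34.85
tcp_pos: [593.5, 333.8, 38.4]
ee_rot: [0.705, 0.027, 0.708, -0.029]
force: [-0.2, -0.2, -0.1]
finger_gap: -0.2
[652. 299.  63.]
[652. 315.  63.]
[653. 304.  65.]
[654. 320.  65.]
[655. 295.  65.]
[657. 314.  63.]
[658. 305.  63.]
[658. 319.  65.]
[659. 295.  64.]
[660. 310.  65.]
[662. 303.  64.]
[662. 317.  65.]
[665. 298.  61.]
[665. 313.  62.]
[668. 365.  65.]
```

The lever did not move: the tips skimmed over it, so the real tip offset is about 25 mm. I go back and pass 11 mm lower.

```bash
python3 -m jog '{"translation":[[0,0,0.03],[0.02,-0.01,0.05],[0.05,-0.025,0.05],[0.08,-0.04,0.05],[0.103,-0.048,0.05],[0.105,-0.048,0.05],[0.105,-0.048,0.02],[0.105,-0.048,0],[0.105,-0.048,-0.011],[0.105,-0.048,-0.011]],"dr":[[0,0,0],[0,0,0],[0,0,0],[0,0,0],[0,0,0],[0,0,0],[0,0,0],[0,0,0],[0,0,0],[0,0,0]],"claw":[0,0,0,0,0,0,0,0,0,0]}'
python3 -m jog '{"translation":[[-0.01,-0.001,0],[-0.02,-0.002,0],[-0.03,-0.003,0],[-0.037,-0.004,0],[-0.037,-0.004,0]],"dr":[[0,0,0],[0,0,0],[0,0,0],[0,0,0],[0,0,0]],"claw":[0,0,0,0,0]}'
python3 -c "
from h import *
lever()"
```

```text
time_s: 36.3
tcp_pos: [698.0, 285.0, 26.9]
ee_rot: [0.705, 0.027, 0.708, -0.03]
force: [0.2, -0.5, 0.5]
finger_gap: -0.5
time_s: 36.92
tcp_pos: [661.2, 281.2, 28.0]
ee_rot: [0.705, 0.027, 0.708, -0.029]
force: [0.3, -0.4, -0.1]
finger_gap: 0.6
[633. 295.  64.]
[636. 304.  63.]
[637. 294.  64.]
[639. 313.  62.]
[639. 300.  65.]
[642. 311.  63.]
[643. 300.  64.]
[643. 314.  66.]
[645. 306.  65.]
[648. 313.  65.]
[648. 302.  62.]
[651. 310.  61.]
[652. 314.  64.]
[658. 362.  64.]
[660. 354.  69.]
[663. 364.  67.]
```

```bash
python3 -m jog '{"translation":[[-0.01,0.001,0],[-0.019,0.004,0],[-0.028,0.008,0],[-0.037,0.014,0],[-0.046,0.02,0],[-0.053,0.028,0],[-0.059,0.036,0],[-0.063,0.043,0],[-0.066,0.05,0],[-0.068,0.056,0],[-0.068,0.056,0]],"dr":[[0,0,0],[0,0,0],[0,0,0],[0,0,0],[0,0,0],[0,0,0],[0,0,0],[0,0,0],[0,0,0],[0,0,0],[0,0,0]],"claw":[0,0,0,0,0,0,0,0,0,0,0]}'
python3 -m jog '{"translation":[[0,0.003,0],[0,0.006,0],[0,0.008,0],[0,0.008,0]],"dr":[[0,0,0],[0,0,0],[0,0,0],[0,0,0]],"claw":[0,0,0,0]}'
python3 -c "
from h import *
lever()"
```

```text
time_s: 38.5
tcp_pos: [592.6, 337.6, 26.8]
ee_rot: [0.705, 0.027, 0.708, -0.029]
force: [-0.5, 0.3, 0.1]
finger_gap: 0.2
time_s: 39.0
tcp_pos: [592.4, 345.8, 26.6]
ee_rot: [0.704, 0.027, 0.709, -0.029]
force: [0.0, -1.3, -0.5]
finger_gap: 0.1
[563. 358.  60.]
[565. 366.  65.]
[568. 359.  63.]
[571. 354.  61.]
[574. 367.  62.]
[576. 340.  68.]
[577. 361.  65.]
[581. 340.  67.]
[588. 336.  58.]
[602. 337.  70.]
[611. 355.  63.]
[613. 361.  63.]
[616. 356.  61.]
[619. 367.  64.]
[621. 358.  63.]
[625. 357.  63.]
[627. 362.  65.]
[666. 359.  69.]
```

Not at the stop yet, so I push on.

```bash
python3 -m jog '{"translation":[[0,0.002,0],[0,0.004,0],[0,0.005,0],[0,0.005,0]],"dr":[[0,0,0],[0,0,0],[0,0,0],[0,0,0]],"claw":[0,0,0,0]}'
python3 -m jog '{"translation":[[0,0.002,0],[0,0.004,0],[0,0.004,0]],"dr":[[0,0,0],[0,0,0],[0,0,0]],"claw":[0,0,0]}'
```

```text
time_s: 39.7
tcp_pos: [592.7, 350.8, 26.8]
ee_rot: [0.705, 0.027, 0.708, -0.029]
force: [-0.9, -1.1, -0.6]
finger_gap: 0.2
time_s: 40.08
tcp_pos: [592.5, 352.3, 26.7]
ee_rot: [0.705, 0.026, 0.709, -0.031]
force: [-2.1, -12.5, 4.3]
finger_gap: 0.2
```

Stop reached at −12.5 N. Retreat and do the final check.

```bash
python3 -m jog '{"translation":[[0,-0.015,0],[0,-0.02,0.04],[0,-0.02,0.1],[-0.02,-0.01,0.16],[-0.07,0.01,0.18],[-0.12,0.03,0.18],[-0.17,0.05,0.18],[-0.22,0.07,0.18],[-0.27,0.09,0.18],[-0.32,0.11,0.18],[-0.37,0.13,0.18],[-0.37,0.13,0.18]],"dr":[[0,0,0],[0,0,0],[0,0,0],[0,0,0],[0,0,0],[0,0,0],[0,0,0],[0,0,0],[0,0,0],[0,0,0],[0,0,0],[0,0,0]],"claw":[0,0,0,0,0,0,0,0,0,0,0,0]}'
python3 - <<'E'
from h import *
c=cap('top'); im=cv2.cvtColor(c['pixels'],cv2.COLOR_RGB2BGR)
cv2.imwrite('pics/fin.png',cv2.resize(im[110:280,100:340],None,fx=3.3,fy=3.3,interpolation=cv2.INTER_CUBIC))
a=cv2.imread('pics/top0.png').astype(int); d=np.abs(im.astype(int)-a).max(-1); print([(n,int(d[y0:y1,x0:x1].mean())) for n,x0,y0,x1,y1 in [('tape',190,115,225,150),('wrench',310,225,345,290),('small',340,175,370,220),('purple',430,165,490,215),('brush',340,260,410,290),('torch',320,110,360,160),('fluid',368,118,410,162),('radio',100,150,132,218),('bg',300,300,340,340)]])
E
```

```text
time_s: 41.58
tcp_pos: [219.7, 483.6, 207.1]
ee_rot: [0.704, 0.025, 0.709, -0.029]
force: [0.4, -0.3, 0.1]
finger_gap: -0.0
[('tape', 1), ('wrench', 1), ('small', 2), ('purple', 1), ('brush', 1), ('torch', 1), ('fluid', 1), ('radio', 1), ('bg', 1)]
```

View pics/fin.png

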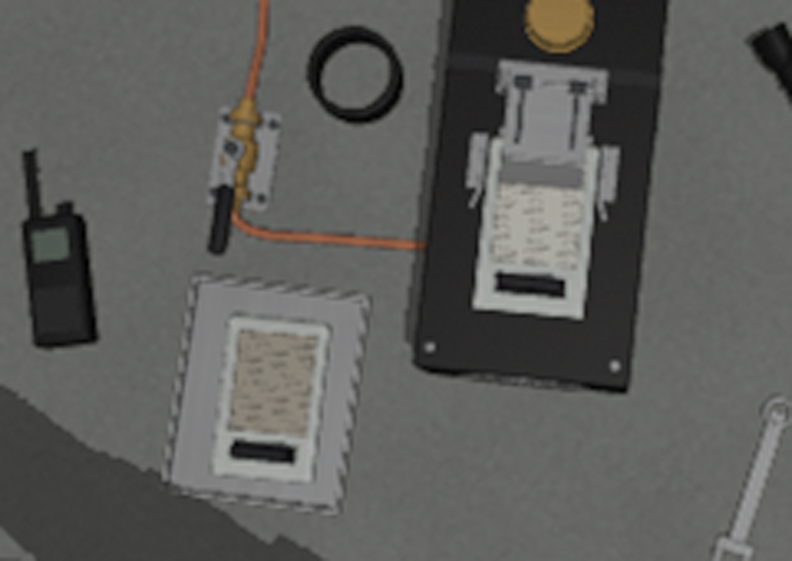

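The final picture shows the lever along the line, (232,148) to (217,250), parallel to the bracket. The old filter is flat in the tray at (270,400), and the spare is under the clip at (535,230). Handing in.

```bash
python3 -c "
from station import arm
print(arm.finish_job())"
```

```text
the job is handed in; nothing more can be done
None
```

The filter is changed and the job is handed in, with about 42 s on the clock. I shut the valve, drew the used filter out and laid it in the tray. I then slid the spare in under the clip, holding it only by its rib, and turned the valve fully open again.

**Last checks**
- **Valve:** it met its stop both ways, at about 10 N shutting and 12.5 N opening. In the last picture the lever lies along the line, parallel to the bracket.
- **Used filter:** it lies flat inside the tray.
- **Spare:** it pushed up against the stop at 41 N without moving further. It sits about 1 mm deeper than the used filter did, with the clip in the same position as at the start.
- **Everything else:** the other objects show no change between the first and last overhead pictures.

**What went wrong**
- **Missed lever:** two sweeps of the lever, one shutting and one opening, passed over it without touching. The shut fingertips sit higher than the reported tool point, by roughly 20 to 25 mm, and I repeated both sweeps lower.
- **Firm contact:** lowering the spare onto the deck briefly pressed at about 34 N, and I eased off before sliding it in. That press and the 41 N push at the stop were carried through the fingers and the spare.
- **Tray position:** the used filter's rib measured about 7 mm off where I aimed in the tray, still well inside the rim.

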